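# Ice the sample bucket with the scoop

## Task

A chilled blood sample is on its way: take the ice scoop from its white rest and scoop at least four of the six ice cubes out of the blue pan into the red bucket. Keep the ice clean: never touch a cube with the gripper and spill none; cubes you do not need stay in the pan. Then lay the empty scoop back on its sloped rest the way it lay, leaving the bucket upright and the oil bottle, tape roll and petri dish where they stand.

Things in the scene. Friction and masses are not known exactly. Their poses are not given: they have to be found in the camera images.
- ice_pan: fixed rectangular blue foam pan, open on top, outside about 255 x 170 mm at the rim, 62 high. Origin: centre of its underside; x along its length, away from the robot. Inner floor at z = 12, flat, from x = -105 to 105 and y = -66 to 66; the walls lean out 6 mm to the rim. The ice lies in its far half (x > 15), the near half is bare
- bucket: round red foam bucket, loose, 0.6 kg, 88 mm high, outside diameter 170 at the rim (two lugs at its y sides reach 96), inside diameter about 118 at the floor (z = 10) and 150 at the mouth. Origin: centre of its underside, z up
- bucket_inside (a point): middle of the bucket's inside, on its axis, 45 mm above the bucket's origin (35 above its inner floor, 43 below its rim)
- scoop_rest: fixed white rest, 140 x 132 mm. Three slats between two cheeks make a bed falling 15 degrees towards +x (away from the robot), its surface at z = 45 mm at x = 0. Cheeks 109 apart inside, 16 above the bed; front stop, inner face at x = 53, 12 above the bed; the -x end is open. Origin: centre of its underside. The scoop's origin belongs at x = 0, y = 0, z = 45
- scoop: aluminium ice scoop, teal handle, 150 g. Origin: centre of its bowl's underside; x to the open nose, z up. Bowl from x = -48 (back wall, 42 high) to 48 (floor 3 mm thick, tapering to a thin lip), 98 wide outside, 92 inside; side walls 42 high, falling from x = -4 to the floor at x = 35. Starts in the rest, pointing along its +x, nose 15 degrees down
- scoop_grip (a point): grip point on the handle's axis: scoop frame (-75, 0, 115) mm. The handle leaves the back wall at (-44, 0, 30) and rises backwards 70 degrees to the bowl's floor, direction (-0.342, 0, 0.940), 131 long; teal grip from 35 on, 24 wide in y, 20 thick. Fingers pointing down along the handle leave the hand free to tip the scoop nose-down
- scoop_nose (a point): middle of the scoop's lip: scoop frame (48, 0, 1) mm
- scoop_bowl (a point): middle of the scoop's bowl: scoop frame (0, 0, 16) mm
- ice0: ice cube with melt-rounded edges, pale and slippery, about 28 x 27 x 26 mm, 20 g. Origin: its centre
- ice1: ice cube with melt-rounded edges, pale and slippery, about 28 x 27 x 26 mm, 20 g. Origin: its centre
- ice2: ice cube with melt-rounded edges, pale and slippery, about 28 x 27 x 26 mm, 20 g. Origin: its centre
- ice3: ice cube with melt-rounded edges, pale and slippery, about 28 x 27 x 26 mm, 20 g. Origin: its centre
- ice4: ice cube with melt-rounded edges, pale and slippery, about 28 x 27 x 26 mm, 20 g. Origin: its centre
- ice5: ice cube with melt-rounded edges, pale and slippery, about 28 x 27 x 26 mm, 20 g. Origin: its centre
- oil_bottle: bystander: small white dropper bottle with a black cap, 37 x 35 x 98 mm. Origin: centre of its underside
- tape_roll: bystander: roll of white tape lying flat, 62 mm across, 19 high. Origin: centre of its underside
- petri_dish: bystander: round pale petri dish, 62 mm across, 14 high. Origin: centre of its underside

How it is judged:
By the outcome, as a careful person would: the job done as asked, in the order asked, and still so for the second after the job is handed in, with the robot touching nothing.
It also fails if it takes over 64 s, if anything falls off the work surface, if the arm or the gripper's body presses on something with over 40 N, if the wrist force passes 120 N, or if a joint passes its speed limit or range.

## Robot

A 7-joint arm with a two-finger parallel gripper is mounted at the origin on a cart in front of the work surface, level with it; the furniture and walls round the work are solid. World frame = base frame: x ahead of the robot, y to its left, z up, the work surface at z = 0. Lengths are in m, angles in rad, forces in N, time in s.
With the tool pointing down it reaches from about 0.425 to 0.925 m from the base axis. Payload 6.8 kg.
Tool frame: the origin (TCP) lies midway between the tips of the shut fingers; the grasp point (between the pads) lies 19 mm behind it; z points along the fingers, y is the direction in which the jaws open and shut (so a half turn about z gives the same grasp; the last joint's range is limited). The gripper opens to 88 mm and grips with 3 to 60 N. Pads are 20 mm wide; open, the fingers measure 115 mm over their backs; the gripper's body (75 mm by 178 mm) begins 61 mm behind the grasp point.
Start: joints at [-1.422, 0.477, 0.022, 1.555, -0.011, 1.109, -0.083], TCP at [0.171, 0.653, 0.223] pointing down, gripper open.
Joint ranges: [-2.96, 2.96], [-0.34, 2.1], [-1.41, 1.46], [0.24, 2.44], [-1.37, 4.51], [0.17, 1.92], [-2.96, 2.96]. Speed limits (rad/s): [2.39, 2.39, 3.14, 3.14, 3.14, 3.14, 3.14].

## Interface

Orientations are given as a rotation vector (axis times angle).
In Python, from station import robot gives the robot as it stands.
- The arm moves only by the tool jog_arm, never from a script. Its argument "moves" is a list of rows, each an object of numbers: "x", "y", "z": the shift along the tool's x, y, z in mm; "turn": the turn about the tool's z in rad. In form: [{"x": .., "y": .., "z": .., "turn": ..}, ...]. A call has 1 to 12 rows; each row is the pose to reach, as a shift and turn from the pose commanded when the call began, along the tool's axes at that moment; what a row does not reach only later rows make up. A row lasts 1/12 s, in which the tool goes at most 41.7 mm and 7.16 degrees, less where a joint would pass 70% of its speed; a pose out of reach is approached as far as the arm can. A call with a gripper value outside its range is refused whole. "fingers" is the finger opening in mm, from 0 to 87.8, set as the call begins (left out, the last holds). The fingers move at their own pace and stop on an object; the grip force is fixed at half the most. Time passes only in rows, so rows that repeat a pose let the fingers close. It gives the time, the measured TCP pose, the force and the opening at its end, in the units of the state.
- robot.get_obs(): the state, without advancing time (a new reading comes with each control period).
- robot.snapshot(name): name is "side" or "top" or "wrist"; returns a dict with "pixels" (400x640x3 uint8, blue, green, red), "fx", "fy", "cx", "cy" (pixels), "rvec" (rotation vector, rad) and "tvec" (3), from world to camera coordinates, as OpenCV has them. Camera axes: x right, y down, z forward; pixel columns grow to the right and rows downward; lengths in m; the calibration is good to about 2 mm. A picture is of the moment at which its call begins. There is no depth.
- robot.finish_job(): hands the job in, once; it reports no verdict.
Trained networks look in a picture, given as the dict that the camera call returned (one of the last four; its "shot" number tells which), for a name from the list of things; names that differ only in an ending like _2 or _b are one class to them, and where a whole thing is asked for, a point or a joint stands for the part that bears it (a point fixed in the world has none). Each returns a list of dicts, best first, with "confidence" (0 to 1); they miss things now and then, are a little off and sometimes report something else, mostly with a low value. They report only what shows in the picture. A call takes as long as a camera call.
- robot.search_frame(picture, target): "position" ([x, y, z] in m, in world coordinates, good to about 4 mm: the middle of the surface that is visible of it).
- robot.cut_out(picture, target): "region" (400x640 bool, what is visible of it).
The state is a dict: "time_s": time; "qpos": joint angles; "qvel": joint speeds; "tau": joint torques, N m; "ee_pos": TCP position; "ee_rot": TCP orientation; "wrist_force": force on the tool from outside, world axes, zero at the start; "ft_torque": the same for the moment, N m; "grip_width": finger opening in m.
Only numpy, scipy, OpenCV 4.12 (cv2) and the standard library are available. Lean on these libraries where they do the work, as an engineer would, in place of code of your own. Each camera call takes 0.05 s, during which the arm holds its last target. There are 200 camera calls.

## Working session

There is one attempt and no reset: what is moved stays moved. The work goes in short steps, Python scripts to look and compute and a tool call to move; the robot and the scene stay as the last step left them, time stands still between calls to the robot, and variables do not carry over. Pictures are saved under pics/ and viewed, about 8 in all and at most 12, crops included, and the job is handed in when it is done.

Besides the shell and the picture viewer there is one more tool, called after "Call:" as a command line: name --argument value ..., lists and objects as JSON in quotes. jog_arm: Moves the arm, as the interface text tells. Its arguments: {"type":"object","properties":{"moves":{"type":"array","items":{"type":"object","properties":{"x":{"type":"number"},"y":{"type":"number"},"z":{"type":"number"},"turn":{"type":"number"}}}},"fingers":{"type":"number"}},"required":["moves"]}

```bash
mkdir -p pics
cat > h.py <<'E'
from station import robot
import numpy as np, cv2
from scipy.spatial.transform import Rotation as R
def proj(p,pts):
    K=np.array([[p['fx'],0,p['cx']],[0,p['fy'],p['cy']],[0,0,1]])
    return cv2.projectPoints(np.array(pts,float).reshape(-1,3),np.array(p['rvec']),np.array(p['tvec']),K,None)[0][:,0]
def onplane(p,uv,z):
    Rm=R.from_rotvec(p['rvec']).as_matrix();c=-Rm.T@np.array(p['tvec'])
    uv=np.atleast_2d(uv);d=np.c_[(uv[:,0]-p['cx'])/p['fx'],(uv[:,1]-p['cy'])/p['fy'],np.ones(len(uv))]@Rm
    return c+d*((z-c[2])/d[:,2])[:,None]
def find(p,names):
    for n in names:
        for r in robot.search_frame(p,n)[:6]: print(n,round(r['confidence'],2),np.round(r['position'],3),proj(p,r['position'])[0].round())
E
python3 - <<'E'
from h import *
o=robot.get_obs();print({k:np.round(v,3) for k,v in o.items()}, R.from_rotvec(o['ee_rot']).as_matrix().round(2))
for n in('top','side'):
    p=robot.snapshot(n);cv2.imwrite(f'pics/{n}0.png',p['pixels']);print(n)
    find(p,['ice_pan','bucket','scoop_rest','scoop','scoop_grip','scoop_nose','ice0','oil_bottle','tape_roll','petri_dish'])
E
```

```text
{'time_s': np.float64(0.0), 'qpos': array([-1.422,  0.478,  0.022,  1.556, -0.012,  1.109, -0.083]), 'qvel': array([-0.001, -0.001, -0.001,  0.   ,  0.001,  0.002,  0.   ]), 'tau': array([-0.0000e+00, -5.8286e+01,  1.5350e+00, -2.7260e+01, -5.4000e-02,
        1.7000e-02,  0.0000e+00]), 'ee_pos': array([0.171, 0.652, 0.222]), 'ee_rot': array([-4.020e-01, -3.116e+00,  3.000e-03]), 'wrist_force': array([-0.141,  0.12 ,  0.086]), 'ft_torque': array([-0.002,  0.028, -0.048]), 'grip_width': np.float64(0.088)} [[-0.97  0.25 -0.  ]
 [ 0.25  0.97 -0.  ]
 [-0.   -0.   -1.  ]]
top
ice_pan 0.77 [0.609 0.055 0.011] [319. 207.]
bucket 0.83 [ 0.616 -0.198  0.047] [417. 203.]
scoop_rest 0.8 [0.549 0.28  0.009] [233. 229.]
scoop 0.7 [0.576 0.294 0.051] [225. 216.]
scoop 0.45 [0.61  0.054 0.01 ] [320. 207.]
scoop_grip 0.86 [0.572 0.294 0.053] [225. 217.]
scoop_nose 0.74 [0.571 0.294 0.048] [225. 218.]
ice0 0.64 [0.706 0.035 0.036] [327. 169.]
ice0 0.59 [0.643 0.108 0.034] [299. 192.]
oil_bottle 0.79 [0.78  0.085 0.055] [309. 140.]
oil_bottle 0.51 [0.576 0.294 0.051] [225. 216.]
tape_roll 0.72 [0.78  0.203 0.018] [265. 143.]
petri_dish 0.72 [ 0.401 -0.175  0.014] [408. 287.]
side
ice_pan 0.71 [0.594 0.079 0.04 ] [327. 226.]
bucket 0.84 [ 0.606 -0.186  0.057] [360. 263.]
bucket 0.28 [0.538 0.288 0.088] [293. 189.]
scoop_rest 0.56 [0.556 0.237 0.027] [302. 210.]
scoop 0.83 [0.539 0.289 0.085] [293. 189.]
scoop 0.71 [0.648 0.058 0.03 ] [345. 229.]
scoop_grip 0.98 [0.54  0.287 0.087] [294. 189.]
scoop_nose 0.75 [0.541 0.284 0.089] [294. 189.]
ice0 0.62 [0.642 0.094 0.033] [340. 224.]
ice0 0.57 [0.65  0.06  0.028] [345. 230.]
ice0 0.53 [0.691 0.066 0.035] [357. 225.]
ice0 0.37 [0.681 0.099 0.033] [351. 222.]
oil_bottle 0.51 [0.786 0.072 0.05 ] [385. 216.]
tape_roll 0.66 [0.792 0.201 0.02 ] [372. 208.]
petri_dish 0.79 [ 0.399 -0.179  0.012] [283. 289.]
```

View pics/top0.png

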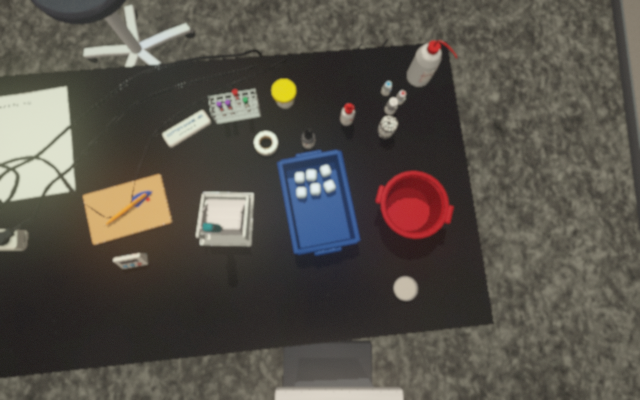

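View pics/side0.png

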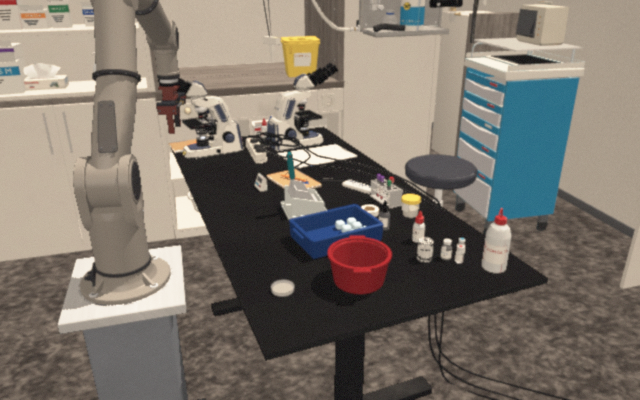

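Run:
```python
from h import *
p=robot.snapshot('top')
for n,z in(('ice_pan',.062),('bucket',.088),('scoop_rest',.045)):
    m=robot.cut_out(p,n)[0]['region'].astype(np.uint8)
    c=max(cv2.findContours(m,0,1)[0],key=cv2.contourArea)[:,0].astype(float)
    w=onplane(p,c,z)[:,:2]
    (cx,cy),s,a=cv2.minAreaRect((w*1000).astype(np.float32));print(n,cx,cy,s,a)
    print((cv2.boxPoints(((cx,cy),s,a))).round())
img=cv2.resize(p['pixels'][130:270,190:360],None,fx=4.5,fy=4.5,interpolation=cv2.INTER_CUBIC)
cv2.imwrite('pics/crop1.png',img)
g=p['pixels'][155:205,288:345].min(2)
g4=cv2.resize(g,None,fx=4,fy=4,interpolation=cv2.INTER_CUBIC)
n,l,st,ce=cv2.connectedComponentsWithStats((g4>175).astype(np.uint8))
for i in range(1,n):
    if st[i,4]>30:
        uv=(ce[i]+.5)/4-.5+[288,155];print(st[i,4],uv.round(1),onplane(p,uv,.038).round(4))
p=robot.snapshot('side');img=cv2.resize(p['pixels'][140:310,250:420],None,fx=3.5,fy=3.5,interpolation=cv2.INTER_CUBIC);cv2.imwrite('pics/crop2.png',img)
```

```text
ice_pan 615.9095458984375 59.3583984375 (269.3619384765625, 173.42999267578125) 11.280407905578613
[[467. 118.]
 [501. -52.]
 [765.   1.]
 [731. 171.]]
bucket 606.4388427734375 -178.48553466796875 (167.05804443359375, 169.79281616210938) 28.856050491333008
[[ 492. -144.]
 [ 574. -293.]
 [ 721. -213.]
 [ 639.  -64.]]
scoop_rest 688.5836181640625 77.89205169677734 (29.496854782104492, 26.076656341552734) 0.7325885891914368
[[674.  91.]
 [674.  65.]
 [703.  65.]
 [703.  91.]]
1178 [324.9 169.6] [[0.7041 0.0413 0.038 ]]
1360 [310.7 174.1] [[0.6915 0.0787 0.038 ]]
1134 [299.1 176.4] [[0.6849 0.1091 0.038 ]]
1317 [328.9 185. ] [[0.6626 0.0307 0.038 ]]
1324 [314.7 188. ] [[0.6541 0.0677 0.038 ]]
1222 [300.7 191.4] [[0.6448 0.1042 0.038 ]]
```

View pics/crop1.png

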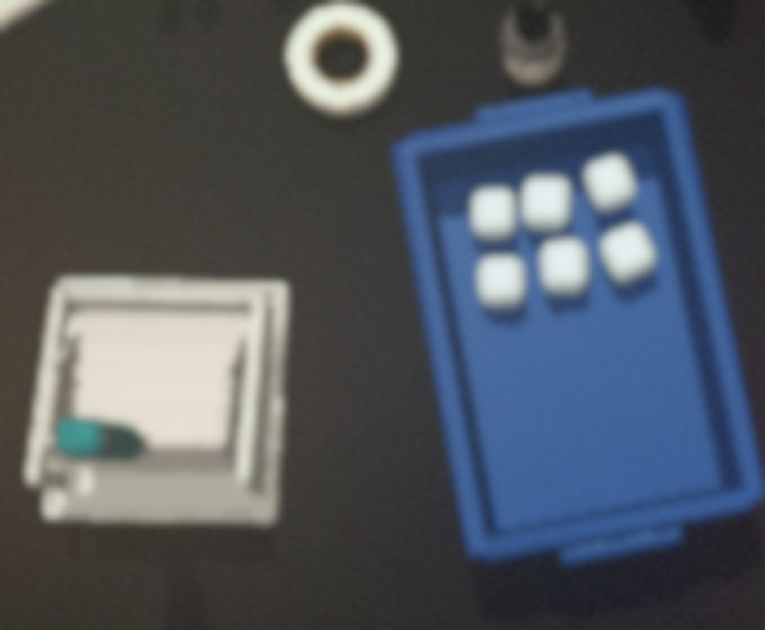

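Call:
jog_arm --moves '[{"x":-40,"y":-30,"z":-40,"turn":0},{"x":-380,"y":-276,"z":-80,"turn":-0.254},{"x":-380,"y":-276,"z":-80,"turn":-0.254},{"x":-380,"y":-276,"z":-80,"turn":-0.254},{"x":-380,"y":-276,"z":-80,"turn":-0.254},{"x":-380,"y":-276,"z":-80,"turn":-0.254},{"x":-380,"y":-276,"z":-80,"turn":-0.254},{"x":-380,"y":-276,"z":-80,"turn":-0.254},{"x":-380,"y":-276,"z":-80,"turn":-0.254},{"x":-380,"y":-276,"z":-80,"turn":-0.254},{"x":-380,"y":-276,"z":-80,"turn":-0.254},{"x":-380,"y":-276,"z":-80,"turn":-0.254}]'

```text
time_s: 2.35
ee_pos: [0.472, 0.2847, 0.3037]
ee_rot: [0.013, 3.139, -0.001]
wrist_force: [1.2, -0.2, -0.3]
grip_width: 0.0879
```

Run:
```python
from h import *
o=robot.get_obs();print(o['time_s'],o['ee_pos'],R.from_rotvec(o['ee_rot']).as_matrix().round(3),o['qpos'].round(2))
p=robot.snapshot('wrist');cv2.imwrite('pics/w1.png',p['pixels'])
print('cam',-R.from_rotvec(p['rvec']).as_matrix().T@p['tvec'])
find(p,['scoop_rest','scoop','scoop_grip'])
```

```text
2.35 [0.47203545 0.28470832 0.3037225 ] [[-1.     0.008  0.002]
 [ 0.008  1.    -0.   ]
 [-0.002 -0.    -1.   ]] [-0.81  0.2   0.18  1.76 -0.04  1.18  0.94]
cam [0.39961069 0.28589494 0.4653899 ]
scoop_rest 0.71 [0.534 0.297 0.008] [328. 205.]
scoop_rest 0.26 [ 0.403 -0.152  0.013] [ 11. 120.]
scoop 0.78 [0.538 0.295 0.081] [327. 223.]
scoop_grip 0.82 [0.535 0.295 0.078] [328. 220.]
```

View pics/w1.png

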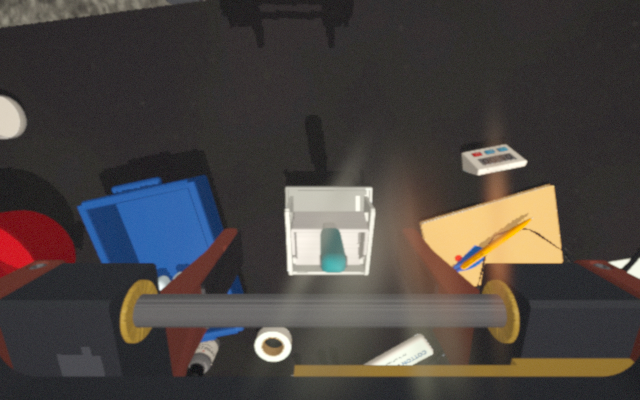

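```bash
cat > fit.py <<'E'
from h import *
from scipy.optimize import minimize
def W(q,pts):
    c,s=np.cos(q[2]),np.sin(q[2]);P=np.array(pts,float)
    return np.c_[q[0]+c*P[:,0]-s*P[:,1],q[1]+s*P[:,0]+c*P[:,1],P[:,2]]
S=4
rest=[[x,y,z] for x,z in((-70,0),(70,0),(-70,78),(60,45)) for y in(-66,66)]
t=np.linspace(35,131,15);hx=-44-.342*t;hz=30+.94*t
H=[[x*.966+z*.259+dx,y,45-x*.259+z*.966] for x,z in zip(hx,hz) for y in(-12,12) for dx in(-10,10)]
rest=np.array(rest)/1000;H=np.array(H)/1000
ps=[robot.snapshot(n) for n in('wrist','top')];E=[]
for p in ps:
    b=p['pixels'].astype(int);u0,v0=proj(p,[.55,.29,.05])[0].astype(int)
    roi=np.zeros(b.shape[:2],bool);roi[v0-70:v0+70,u0-65:u0+65]=1
    teal=((b[...,0]-b[...,2]>25)&(b[...,1]-b[...,2]>25)&roi)
    n,l,st,_=cv2.connectedComponentsWithStats(teal.astype(np.uint8));i=1+st[1:,4].argmax();teal=l==i
    w=((b.min(2)>75)|teal)&roi
    n,l,st,_=cv2.connectedComponentsWithStats(w.astype(np.uint8));i=1+st[1:,4].argmax();w=l==i
    c=cv2.convexHull(np.argwhere(w)[:,::-1].astype(np.int32));print('teal',teal.sum(),'white',w.sum(),st[i])
    E.append((p,teal,c))
def hull_img(p,P,sh=S):
    m=np.zeros((400*sh,640*sh),np.uint8);h=cv2.convexHull(((proj(p,P)+.5)*sh).astype(np.float32)).astype(np.int32);cv2.fillPoly(m,[h],1);return m
def mk(h):
    m=np.zeros((400*S,640*S),np.uint8);cv2.fillPoly(m,[((h.astype(float)+.5)*S).astype(np.int32)],1);return m
up=lambda a:cv2.resize(a.astype(np.uint8),None,fx=S,fy=S,interpolation=0)
D=[(p,up(t),mk(c)) for p,t,c in E]
def cost(q,sel=(0,1),parts=(0,1)):
    q=np.array(q);f=0
    for k in sel:
        p,t,w=D[k]
        if 0 in parts:
            m=hull_img(p,W(q,H));f+=(m!=t).sum()/t.sum()
        if 1 in parts:
            m=hull_img(p,W(q,np.r_[rest,H]) );f+=3*(m!=w).sum()/w.sum()
    return f
for sel,parts in(((0,1),(0,1)),((0,),(0,1)),((1,),(0,1)),((0,),(0,)),((0,),(1,))):
    r=minimize(cost,[.565,.29,0],args=(sel,parts),method='Nelder-Mead',options=dict(initial_simplex=[[.565,.29,0],[.58,.29,0],[.565,.3,0],[.565,.29,.06]],xatol=2e-4));print(sel,parts,r.x.round(4),round(r.fun,3))
    if parts==(0,1) and len(sel)==2:q=r.x
p=ps[0];im=cv2.resize(p['pixels'],None,fx=4,fy=4,interpolation=cv2.INTER_CUBIC)
for P,col in((rest,(0,0,255)),(H,(0,255,255))):
    for u in proj(p,W(q,P)):cv2.circle(im,tuple(((u+.5)*4).astype(int)),3,col,-1)
cv2.imwrite('pics/fit1.png',im[700:1150,1060:1580])
E
python3 fit.py
```

```text
teal 534 white 10800 [  267   171   117   125 10800]
teal 253 white 3498 [ 185  190   70   80 3498]
(0, 1) (0, 1) [ 0.5744  0.2965 -0.0307] 5.17
(0,) (0, 1) [ 0.5766  0.297  -0.0208] 2.338
(1,) (0, 1) [ 0.5676  0.299  -0.0507] 2.805
(0,) (0,) [ 0.5726  0.2952 -0.0337] 1.36
(0,) (1,) [0.591  0.3015 0.0206] 0.878
```

View pics/fit1.png

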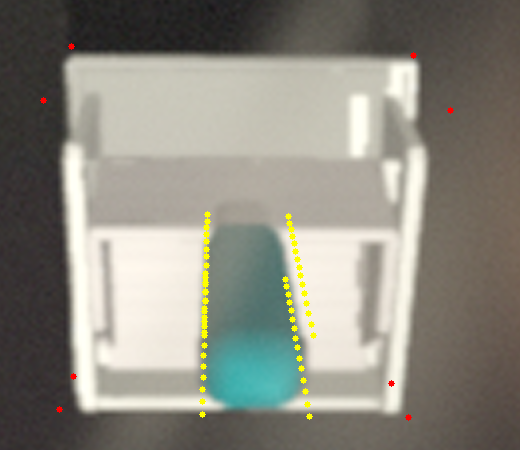

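Run:
```python
from h import *
p=robot.snapshot('wrist')
f=lambda x,y:((x+1060)/4-.5,(y+700)/4-.5)
for n,c,z in(('rearL',(66,60),0),('rearR',(417,60),0),('chkL',(72,147),.08),('chkR',(417,147),.08),('frL',(82,409),.045),('frR',(399,409),.045),('frL',(82,409),.0),('frR',(399,409),.0),('htop',(254,378),.214),('hbot',(246,226),.118),('htopL',(207,376),.212),('htopR',(301,376),.212)):
    print(n,z,onplane(p,f(*c),z)[0].round(4))
print(p['fx'],p['cx'],p['cy'])
```

```text
rearL 0 [0.5064 0.2321 0.    ]
rearR 0 [0.5066 0.3674 0.    ]
chkL 0.08 [0.5164 0.2433 0.08  ]
chkR 0.08 [0.5166 0.3555 0.08  ]
frL 0.045 [0.6308 0.2393 0.045 ]
frR 0.045 [0.631  0.3588 0.045 ]
frL 0.0 [0.6561 0.2337 0.    ]
frR 0.0 [0.6563 0.366  0.    ]
htop 0.214 [0.5285 0.2989 0.214 ]
hbot 0.118 [0.5293 0.2992 0.118 ]
htopL 0.212 [0.529  0.2884 0.212 ]
htopR 0.212 [0.5291 0.3096 0.212 ]
309.40785051715307 319.29742746734996 199.4689915291291
```

Call:
jog_arm --moves '[{"x":-30,"y":7,"z":0,"turn":-0.008},{"x":-60,"y":14,"z":10,"turn":-0.008},{"x":-60,"y":14,"z":30,"turn":-0.008},{"x":-60,"y":14,"z":65,"turn":-0.008},{"x":-60,"y":14,"z":100,"turn":-0.008},{"x":-60,"y":14,"z":130,"turn":-0.008},{"x":-60,"y":14,"z":147,"turn":-0.008},{"x":-60,"y":14,"z":147,"turn":-0.008},{"x":-60,"y":14,"z":147,"turn":-0.008}]'

```text
time_s: 3.45
ee_pos: [0.5277, 0.3042, 0.155]
ee_rot: [0.011, -3.14, 0.001]
wrist_force: [-0.3, 0.1, 0.7]
grip_width: 0.0877
```

Call:
jog_arm --moves '[{"z":0},{"z":0},{"z":0},{"z":0},{"z":0},{"z":0}]' --fingers 0

```text
schema error: expected keys x, y, z, turn
```

Run:
```python
from h import *
o=robot.get_obs();print({k:np.round(v,3) for k,v in o.items()})
p=robot.snapshot('wrist');q=robot.snapshot('side')
cv2.imwrite('pics/g1.png',np.hstack([p['pixels'][100:400,170:470],cv2.resize(q['pixels'][130:250,230:350],None,fx=2.5,fy=2.5)]))
```

```text
{'time_s': np.float64(3.45), 'qpos': array([-0.758,  0.443,  0.174,  1.792, -0.094,  0.917,  1.036]), 'qvel': array([ 0.007, -0.036,  0.013, -0.038,  0.003,  0.004, -0.001]), 'tau': array([-3.4000e-02, -4.9796e+01,  3.1250e+00, -2.2588e+01, -3.0000e-02,
        2.1000e-02,  1.1000e-02]), 'ee_pos': array([0.528, 0.304, 0.155]), 'ee_rot': array([ 1.10e-02, -3.14e+00,  1.00e-03]), 'wrist_force': array([-0.345,  0.146,  0.714]), 'ft_torque': array([ 0.042, -0.055, -0.028]), 'grip_width': np.float64(0.088)}
```

View pics/g1.png

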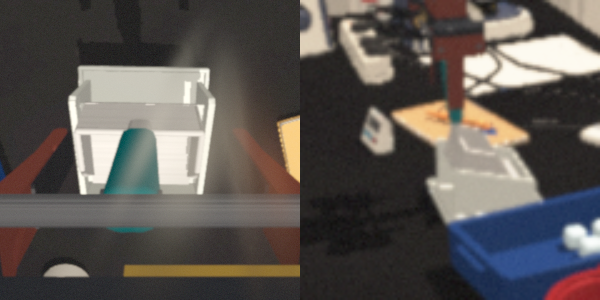

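Call:
jog_arm --moves '[{"x":-4,"y":-5,"z":0,"turn":0.007},{"x":-4,"y":-5,"z":0,"turn":0.007},{"x":-4,"y":-5,"z":0,"turn":0.007},{"x":-4,"y":-5,"z":0,"turn":0.007}]'

```text
time_s: 3.88
ee_pos: [0.5334, 0.2983, 0.1564]
ee_rot: [0.004, 3.141, 0.001]
wrist_force: [-0.2, 0.5, 0.5]
grip_width: 0.0877
```

Call:
jog_arm --moves '[{"x":0,"y":0,"z":0,"turn":0},{"x":0,"y":0,"z":0,"turn":0},{"x":0,"y":0,"z":0,"turn":0},{"x":0,"y":0,"z":0,"turn":0},{"x":0,"y":0,"z":0,"turn":0},{"x":0,"y":0,"z":0,"turn":0},{"x":0,"y":0,"z":0,"turn":0}]' --fingers 0

```text
time_s: 4.47
ee_pos: [0.5329, 0.2983, 0.1556]
ee_rot: [-0.003, -3.142, 0.0]
wrist_force: [-0.6, -0.0, 0.0]
grip_width: 0.0443
```

Run:
```python
from h import *
o=robot.get_obs();print({k:np.round(v,4) for k,v in o.items()})
```

```text
{'time_s': np.float64(4.4667), 'qpos': array([-0.7477,  0.4441,  0.1786,  1.7892, -0.0963,  0.9169,  1.0415]), 'qvel': array([-0.0004, -0.0001, -0.0005, -0.0005, -0.0016,  0.0009, -0.0001]), 'tau': array([-4.30000e-03, -5.21568e+01,  3.40540e+00, -2.40176e+01,
       -9.00000e-03,  7.23000e-02, -2.00000e-04]), 'ee_pos': array([0.5329, 0.2983, 0.1556]), 'ee_rot': array([-2.8000e-03, -3.1415e+00,  1.0000e-04]), 'wrist_force': array([-0.6269, -0.0028,  0.0448]), 'ft_torque': array([-0.0403,  0.0097, -0.0098]), 'grip_width': np.float64(0.0443)}
```

Call:
jog_arm --moves '[{"x":0,"y":0,"z":0,"turn":0},{"x":0,"y":0,"z":0,"turn":0},{"x":0,"y":0,"z":0,"turn":0},{"x":0,"y":0,"z":0,"turn":0},{"x":0,"y":0,"z":0,"turn":0}]'

```text
time_s: 4.88
ee_pos: [0.533, 0.2981, 0.1556]
ee_rot: [0.003, 3.141, -0.0]
wrist_force: [1.1, -0.1, -0.4]
grip_width: 0.0238
```

Call:
jog_arm --moves '[{"x":0,"y":0,"z":-8,"turn":0},{"x":0,"y":0,"z":-25,"turn":0},{"x":0,"y":0,"z":-50,"turn":0},{"x":0,"y":0,"z":-80,"turn":0},{"x":0,"y":0,"z":-100,"turn":0},{"x":0,"y":0,"z":-100,"turn":0},{"x":0,"y":0,"z":-100,"turn":0}]'

```text
time_s: 5.47
ee_pos: [0.5333, 0.2986, 0.2568]
ee_rot: [0.003, 3.14, 0.002]
wrist_force: [-0.5, 0.2, -1.5]
grip_width: 0.0242
```

Run:
```python
from h import *
o=robot.get_obs();print({k:np.round(v,4) for k,v in o.items()})
q=robot.snapshot('side')
u,v=proj(q,o['ee_pos'])[0].astype(int);print(u,v)
cv2.imwrite('pics/g2.png',cv2.resize(q['pixels'][v-40:v+80,u-60:u+80],None,fx=4.5,fy=4.5,interpolation=cv2.INTER_CUBIC))
```

```text
{'time_s': np.float64(5.4667), 'qpos': array([-0.764 ,  0.3425,  0.1967,  1.689 , -0.0735,  1.1149,  1.0228]), 'qvel': array([ 0.0016,  0.034 , -0.0068,  0.0474, -0.0008, -0.0094,  0.0012]), 'tau': array([ 8.27000e-02, -5.18324e+01,  3.16160e+00, -2.92884e+01,
        2.55000e-02,  1.24200e-01, -1.27000e-02]), 'ee_pos': array([0.5333, 0.2986, 0.2568]), 'ee_rot': array([2.7000e-03, 3.1398e+00, 2.4000e-03]), 'wrist_force': array([-0.5158,  0.191 , -1.4675]), 'ft_torque': array([ 0.0422,  0.0424, -0.0011]), 'grip_width': np.float64(0.0242)}
289 140
```

View pics/g2.png

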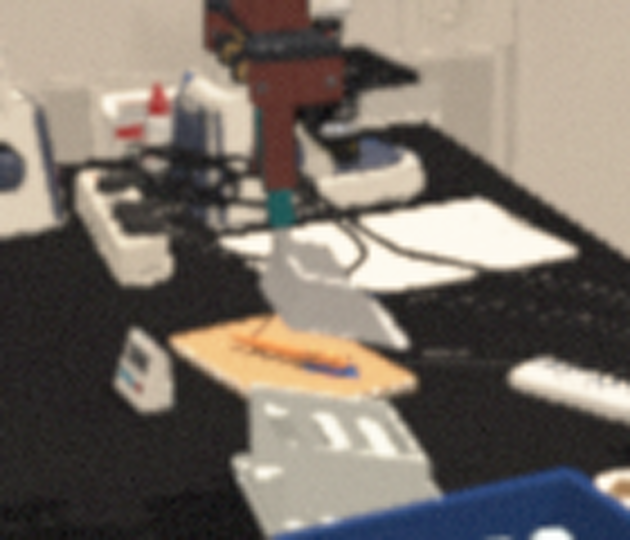

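Call:
jog_arm --moves '[{"x":2,"y":-20,"z":0,"turn":0},{"x":4,"y":-55,"z":0,"turn":-0.03},{"x":6,"y":-95,"z":0,"turn":-0.08},{"x":9,"y":-135,"z":0,"turn":-0.13},{"x":12,"y":-175,"z":0,"turn":-0.17},{"x":15,"y":-215,"z":0,"turn":-0.197},{"x":18,"y":-245,"z":10,"turn":-0.197},{"x":18,"y":-259,"z":25,"turn":-0.197},{"x":18,"y":-259,"z":45,"turn":-0.197},{"x":18,"y":-259,"z":57,"turn":-0.197},{"x":18,"y":-259,"z":57,"turn":-0.197},{"x":18,"y":-259,"z":57,"turn":-0.197}]'

```text
time_s: 6.52
ee_pos: [0.5131, 0.0391, 0.1971]
ee_rot: [0.306, -3.123, 0.001]
wrist_force: [-0.4, 1.2, -1.0]
grip_width: 0.0242
```

```bash
cat >> h.py <<'E'
PC=np.array([.616,.059]);PA=np.radians(11.28)
def st():
    o=robot.get_obs();M=R.from_rotvec(o['ee_rot']).as_matrix();d=o['ee_pos'][:2]-PC;c,s=np.cos(PA),np.sin(PA)
    print('t',round(o['time_s'],2),'tcp',(o['ee_pos']*1e3).round(1),'pan xy',(1e3*np.array([c*d[0]+s*d[1],-s*d[0]+c*d[1]])).round(1),'yaw',np.degrees(np.arctan2(-M[1,0],-M[0,0])).round(2),'F',o['wrist_force'].round(1),'T',o['ft_torque'].round(2),'w',round(o['grip_width']*1e3,1))
    return o
E
python3 -c "
from h import *
st()"
```

```text
t 6.52 tcp [513.1  39.1 197.1] pan xy [-104.8    0.6] yaw 11.19 F [-0.4  1.2 -1. ] T [ 0.04 -0.01  0.05] w 24.2
```

Call:
jog_arm --moves '[{"x":0,"y":0,"z":20,"turn":0},{"x":0,"y":0,"z":42,"turn":0},{"x":0,"y":0,"z":56,"turn":0},{"x":0,"y":0,"z":63,"turn":0},{"x":2,"y":0,"z":68,"turn":0},{"x":4,"y":0,"z":73,"turn":0},{"x":6,"y":0,"z":78,"turn":0},{"x":8,"y":0,"z":83,"turn":0},{"x":8,"y":0,"z":83,"turn":0},{"x":8,"y":0,"z":83,"turn":0}]'

```text
time_s: 7.35
ee_pos: [0.5068, 0.0379, 0.117]
ee_rot: [-0.306, 3.126, 0.001]
wrist_force: [-1.7, -0.8, 3.5]
grip_width: 0.0242
```

```bash
python3 -c "
from h import *
st()
q=robot.snapshot('side')
cv2.imwrite('pics/s3.png',cv2.resize(q['pixels'][150:270,270:410],None,fx=4.5,fy=4.5,interpolation=cv2.INTER_CUBIC))
"
```

```text
t 7.35 tcp [506.8  37.9 117. ] pan xy [-111.2    0.6] yaw 11.18 F [-1.7 -0.8  3.5] T [-0.06  0.3   0.01] w 24.2
```

View pics/s3.png

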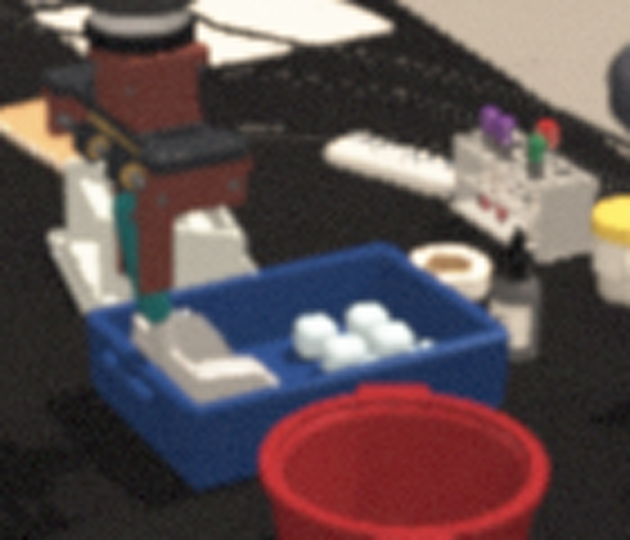

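Call:
jog_arm --moves '[{"x":0,"y":0,"z":4,"turn":0},{"x":1,"y":0,"z":8,"turn":0},{"x":2,"y":0,"z":10,"turn":0},{"x":2,"y":0,"z":10,"turn":0},{"x":2,"y":0,"z":10,"turn":0}]'

```text
time_s: 7.82
ee_pos: [0.5049, 0.0374, 0.1066]
ee_rot: [-0.306, 3.126, 0.0]
wrist_force: [-2.1, -0.9, 3.8]
grip_width: 0.0236
```

```bash
python3 -c "
from h import *
st()"
```

```text
t 7.82 tcp [504.9  37.4 106.6] pan xy [-113.2    0.6] yaw 11.18 F [-2.1 -0.9  3.8] T [-0.17  0.28  0.  ] w 23.6
```

Call:
jog_arm --moves '[{"x":-4,"y":0,"z":1,"turn":0},{"x":-12,"y":0,"z":1,"turn":0},{"x":-20,"y":0,"z":1,"turn":0},{"x":-27,"y":2,"z":1,"turn":0},{"x":-34,"y":-2,"z":1,"turn":0},{"x":-40,"y":2,"z":1,"turn":0},{"x":-46,"y":-2,"z":1,"turn":0},{"x":-52,"y":2,"z":1,"turn":0},{"x":-58,"y":-2,"z":1,"turn":0},{"x":-63,"y":0,"z":1,"turn":0},{"x":-66,"y":0,"z":1,"turn":0},{"x":-66,"y":0,"z":1,"turn":0}]'

```text
time_s: 8.82
ee_pos: [0.5705, 0.0505, 0.1053]
ee_rot: [-0.306, 3.126, 0.0]
wrist_force: [-2.4, -0.8, 4.5]
grip_width: 0.0241
```

```bash
python3 -c "
from h import *
st()
p=robot.snapshot('top');q=robot.snapshot('side')
a=cv2.resize(p['pixels'][145:225,275:345],None,fx=5.5,fy=5.5,interpolation=cv2.INTER_CUBIC)
b=cv2.resize(q['pixels'][190:260,300:385],None,fx=4.8,fy=440/70,interpolation=cv2.INTER_CUBIC)
cv2.imwrite('pics/s4.png',np.hstack([a,b]))
"
```

```text
t 8.82 tcp [570.5  50.5 105.3] pan xy [-46.3   0.6] yaw 11.19 F [-2.4 -0.8  4.5] T [-0.    0.13 -0.03] w 24.1
```

View pics/s4.png

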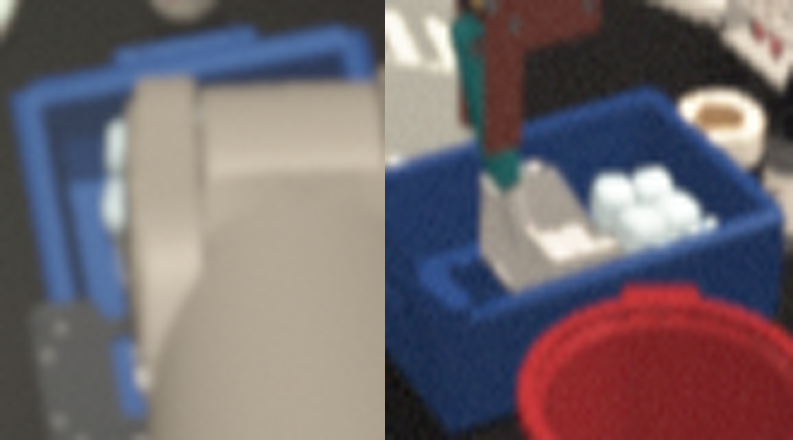

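Call:
jog_arm --moves '[{"x":-4,"y":1,"z":0,"turn":0},{"x":-8,"y":-1,"z":0,"turn":0},{"x":-12,"y":1,"z":0,"turn":0},{"x":-16,"y":-1,"z":0,"turn":0},{"x":-20,"y":1,"z":0,"turn":0},{"x":-23,"y":-1,"z":0,"turn":0},{"x":-26,"y":0,"z":0,"turn":0},{"x":-26,"y":0,"z":0,"turn":0}]'

```text
time_s: 9.58
ee_pos: [0.5957, 0.0554, 0.1053]
ee_rot: [-0.306, 3.126, -0.0]
wrist_force: [-3.5, -1.3, 6.5]
grip_width: 0.0241
```

```bash
python3 -c "
from h import *
st()
p=robot.snapshot('wrist');q=robot.snapshot('side')
a=cv2.resize(p['pixels'][160:400,170:470],None,fx=1.33,fy=440/240,interpolation=cv2.INTER_CUBIC)
b=cv2.resize(q['pixels'][190:260,305:390],None,fx=4.7,fy=440/70,interpolation=cv2.INTER_CUBIC)
cv2.imwrite('pics/s5.png',np.hstack([a,b]))
find(q,['ice0','scoop_nose','scoop_bowl']);print();find(p,['ice0'])
"
```

```text
t 9.58 tcp [595.7  55.4 105.3] pan xy [-20.6   0.5] yaw 11.18 F [-3.5 -1.3  6.5] T [-0.08  0.27 -0.12] w 24.1
ice0 0.25 [0.611 0.05  0.051] [335. 226.]
scoop_nose 0.86 [0.61  0.05  0.057] [334. 224.]
scoop_bowl 0.6 [0.614 0.053 0.052] [335. 225.]

ice0 0.74 [0.709 0.102 0.039] [347. 342.]
ice0 0.73 [0.706 0.081 0.039] [324. 336.]
ice0 0.72 [0.718 0.052 0.039] [288. 341.]
```

View pics/s5.png

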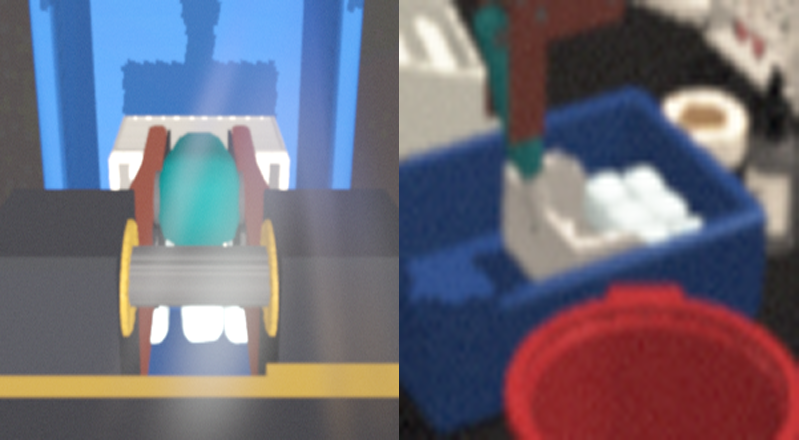

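Call:
jog_arm --moves '[{"x":-2,"y":0,"z":0,"turn":0},{"x":-4,"y":1,"z":0,"turn":0},{"x":-5,"y":-1,"z":0,"turn":0},{"x":-5,"y":0,"z":0,"turn":0},{"x":-5,"y":0,"z":0,"turn":0}]'

```text
time_s: 10.3
ee_pos: [0.6004, 0.0563, 0.1053]
ee_rot: [-0.306, 3.126, -0.0]
wrist_force: [-2.9, -0.9, 5.6]
grip_width: 0.024
```

Call:
jog_arm --moves '[{"x":0,"y":0,"z":3,"turn":0},{"x":2,"y":0,"z":6,"turn":0},{"x":4,"y":0,"z":8,"turn":0},{"x":4,"y":0,"z":8,"turn":0},{"x":4,"y":0,"z":8,"turn":0}]'

```text
time_s: 10.72
ee_pos: [0.5993, 0.056, 0.1016]
ee_rot: [-0.305, 3.12, 0.002]
wrist_force: [-7.7, -0.1, 32.2]
grip_width: 0.024
```

```bash
python3 -c "
from h import *
st()"
```

```text
t 10.72 tcp [599.3  56.  101.6] pan xy [-16.9   0.4] yaw 11.18 F [-7.7 -0.1 32.2] T [-0.34  1.87 -0.03] w 24.0
```

Call:
jog_arm --moves '[{"x":4,"y":0,"z":0,"turn":0},{"x":8,"y":0,"z":1,"turn":0},{"x":12,"y":0,"z":2,"turn":0},{"x":14,"y":0,"z":2,"turn":0},{"x":14,"y":0,"z":2,"turn":0}]'

```text
time_s: 11.13
ee_pos: [0.587, 0.0536, 0.0977]
ee_rot: [-0.305, 3.116, 0.001]
wrist_force: [2.2, 0.2, 12.9]
grip_width: 0.0241
```

```bash
python3 -c "
from h import *
st()
p=robot.snapshot('wrist');q=robot.snapshot('side')
find(p,['ice0'])
a=cv2.resize(p['pixels'][290:370,250:400],None,fx=2.6,fy=5,interpolation=cv2.INTER_CUBIC)
b=cv2.resize(q['pixels'][190:260,305:390],None,fx=4.7,fy=400/70,interpolation=cv2.INTER_CUBIC)
cv2.imwrite('pics/s6.png',np.hstack([a,b]))
"
```

```text
t 11.13 tcp [587.   53.6  97.7] pan xy [-29.5   0.4] yaw 11.19 F [ 2.2  0.2 12.9] T [ 0.15 -0.98 -0.01] w 24.1
ice0 0.87 [0.712 0.046 0.046] [281. 355.]
ice0 0.7 [0.698 0.082 0.048] [327. 349.]
ice0 0.66 [0.702 0.1   0.048] [346. 357.]
ice0 0.63 [0.69  0.072 0.047] [317. 338.]
ice0 0.58 [0.686 0.048 0.045] [289. 329.]
ice0 0.52 [0.675 0.1   0.047] [354. 329.]
```

Call:
jog_arm --moves '[{"x":1,"y":0,"z":-3,"turn":0},{"x":2,"y":0,"z":-7,"turn":0},{"x":3,"y":0,"z":-12,"turn":0},{"x":4,"y":0,"z":-18,"turn":0},{"x":5,"y":0,"z":-26,"turn":0},{"x":5,"y":0,"z":-34,"turn":0},{"x":5,"y":0,"z":-42,"turn":0},{"x":5,"y":0,"z":-50,"turn":0},{"x":5,"y":0,"z":-58,"turn":0},{"x":5,"y":0,"z":-65,"turn":0},{"x":5,"y":0,"z":-70,"turn":0},{"x":5,"y":0,"z":-70,"turn":0}]'

```text
time_s: 12.28
ee_pos: [0.578, 0.0518, 0.166]
ee_rot: [-0.306, 3.125, 0.001]
wrist_force: [0.7, 0.1, -1.8]
grip_width: 0.0241
```

```bash
python3 -c "
from h import *
st()
p=robot.snapshot('wrist');q=robot.snapshot('side')
find(p,['ice0']);find(q,['ice0'])
a=cv2.resize(p['pixels'][200:400,220:420],None,fx=2,fy=2,interpolation=cv2.INTER_CUBIC)
u,v=proj(q,[.64,.06,.11])[0].astype(int)
b=cv2.resize(q['pixels'][v-30:v+50,u-40:u+40],None,fx=5,fy=5,interpolation=cv2.INTER_CUBIC)
cv2.imwrite('pics/s7.png',np.hstack([a,b]))
"
```

```text
t 12.28 tcp [578.   51.8 166. ] pan xy [-38.7   0.4] yaw 11.18 F [ 0.7  0.1 -1.8] T [0.02 0.16 0.02] w 24.1
ice0 0.93 [0.691 0.097 0.115] [346. 355.]
ice0 0.88 [0.699 0.048 0.115] [287. 353.]
ice0 0.81 [0.676 0.065 0.111] [312. 330.]
ice0 0.72 [0.689 0.082 0.112] [328. 348.]
ice0 0.64 [0.668 0.093 0.115] [347. 331.]
ice0 0.56 [0.677 0.049 0.112] [293. 328.]
ice0 0.52 [0.704 0.03  0.106] [366. 209.]
ice0 0.51 [0.658 0.067 0.11 ] [348. 205.]
ice0 0.49 [0.659 0.094 0.108] [345. 202.]
ice0 0.38 [0.694 0.069 0.114] [359. 202.]
```

View pics/s7.png

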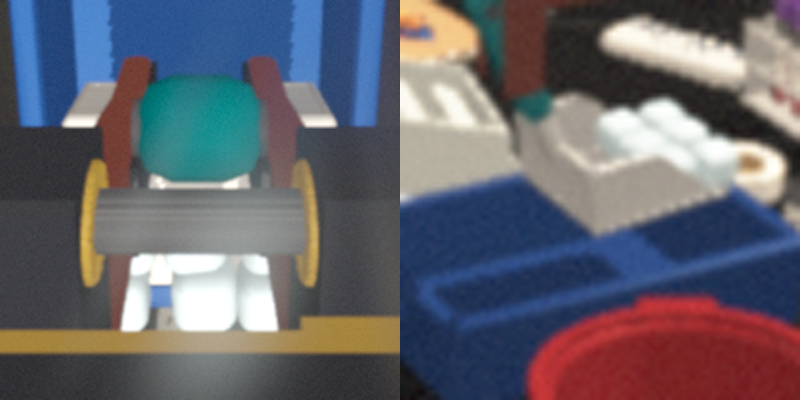

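Call:
jog_arm --moves '[{"x":0,"y":0,"z":-2,"turn":0},{"x":0,"y":0,"z":-6,"turn":0},{"x":0,"y":0,"z":-12,"turn":0},{"x":0,"y":0,"z":-19,"turn":0},{"x":0,"y":0,"z":-27,"turn":0},{"x":0,"y":0,"z":-34,"turn":0},{"x":0,"y":0,"z":-40,"turn":0},{"x":0,"y":0,"z":-45,"turn":0},{"x":0,"y":0,"z":-48,"turn":0},{"x":0,"y":0,"z":-50,"turn":0}]'

```text
time_s: 13.32
ee_pos: [0.5774, 0.0518, 0.2152]
ee_rot: [-0.306, 3.126, 0.0]
wrist_force: [-0.1, -0.5, -2.0]
grip_width: 0.0239
```

Call:
jog_arm --moves '[{"x":0.4,"y":-0.5,"z":0,"turn":0},{"x":1.6,"y":-2.1,"z":0,"turn":0},{"x":3.6,"y":-4.6,"z":0,"turn":0},{"x":6.2,"y":-7.9,"z":0,"turn":0},{"x":9.6,"y":-12.1,"z":0,"turn":0},{"x":13.5,"y":-17.1,"z":0,"turn":0},{"x":18,"y":-22.8,"z":0,"turn":0},{"x":23,"y":-29.2,"z":0,"turn":0},{"x":28.4,"y":-36.1,"z":0,"turn":0},{"x":34.3,"y":-43.6,"z":0,"turn":0},{"x":40.6,"y":-51.5,"z":0,"turn":0},{"x":47.2,"y":-59.9,"z":0,"turn":0}]'

```text
time_s: 14.32
ee_pos: [0.542, -0.0172, 0.2147]
ee_rot: [-0.306, 3.127, -0.0]
wrist_force: [0.9, 0.5, -1.7]
grip_width: 0.024
```

Call:
jog_arm --moves '[{"x":6.9,"y":-8.7,"z":0,"turn":0},{"x":14,"y":-17.7,"z":0,"turn":0},{"x":21.3,"y":-27,"z":0,"turn":0},{"x":28.7,"y":-36.4,"z":0,"turn":0},{"x":36.2,"y":-46,"z":0,"turn":0},{"x":43.8,"y":-55.6,"z":0,"turn":0},{"x":51.4,"y":-65.2,"z":0,"turn":0},{"x":58.9,"y":-74.8,"z":0,"turn":0},{"x":66.3,"y":-84.2,"z":0,"turn":0},{"x":73.6,"y":-93.5,"z":0,"turn":0},{"x":80.7,"y":-102.5,"z":0,"turn":0},{"x":87.6,"y":-111.2,"z":0,"turn":0}]'

```text
time_s: 15.32
ee_pos: [0.4776, -0.1434, 0.2147]
ee_rot: [-0.306, 3.127, -0.0]
wrist_force: [0.3, -0.8, -2.7]
grip_width: 0.0235
```

Call:
jog_arm --moves '[{"x":6.6,"y":-8.4,"z":0,"turn":0},{"x":12.9,"y":-16.3,"z":0,"turn":0},{"x":18.7,"y":-23.8,"z":0,"turn":0},{"x":24.2,"y":-30.7,"z":0,"turn":0},{"x":29.2,"y":-37.1,"z":0,"turn":0},{"x":33.7,"y":-42.8,"z":0,"turn":0},{"x":37.6,"y":-47.8,"z":0,"turn":0},{"x":41,"y":-52,"z":0,"turn":0},{"x":43.6,"y":-55.3,"z":0,"turn":0},{"x":45.6,"y":-57.8,"z":0,"turn":0},{"x":46.8,"y":-59.4,"z":0,"turn":0},{"x":47.2,"y":-59.9,"z":0,"turn":0}]'

```text
time_s: 16.32
ee_pos: [0.4435, -0.2104, 0.2146]
ee_rot: [-0.306, 3.127, -0.0]
wrist_force: [-0.0, -0.1, -2.2]
grip_width: 0.0235
```

```bash
python3 -c "
from h import *
st()
p=robot.snapshot('wrist');q=robot.snapshot('side');t=robot.snapshot('top')
for i in(p,q,t): find(i,['ice0','bucket']);print()
cv2.imwrite('pics/wA.png',p['pixels']);cv2.imwrite('pics/sA.png',q['pixels']);cv2.imwrite('pics/tA.png',t['pixels'])
"
```

```text
t 16.32 tcp [ 443.5 -210.4  214.6] pan xy [-221.9 -230.4] yaw 11.18 F [-0.  -0.1 -2.2] T [0.05 0.2  0.  ] w 23.5
ice0 0.86 [ 0.568 -0.215  0.164] [284. 357.]
ice0 0.59 [ 0.554 -0.184  0.161] [325. 347.]
ice0 0.56 [ 0.543 -0.193  0.163] [317. 335.]
ice0 0.54 [ 0.541 -0.214  0.161] [291. 327.]
ice0 0.41 [ 0.535 -0.167  0.163] [349. 333.]
bucket 0.53 [ 0.673 -0.186  0.044] [303. 357.]

ice0 0.63 [ 0.493 -0.224  0.158] [322. 242.]
ice0 0.62 [ 0.528 -0.198  0.157] [333. 236.]
ice0 0.49 [ 0.525 -0.166  0.16 ] [328. 229.]
ice0 0.44 [ 0.561 -0.195  0.16 ] [345. 233.]
ice0 0.39 [ 0.554 -0.166  0.162] [339. 227.]
bucket 0.68 [ 0.612 -0.212  0.051] [365. 270.]

ice0 0.63 [ 0.54  -0.216  0.166] [440. 227.]
ice0 0.63 [ 0.535 -0.197  0.158] [431. 229.]
ice0 0.6 [ 0.56  -0.182  0.164] [424. 218.]
ice0 0.47 [0.779 0.082 0.06 ] [310. 139.]
ice0 0.45 [ 0.569 -0.219  0.162] [440. 215.]
bucket 0.9 [ 0.633 -0.185  0.049] [412. 196.]
bucket 0.28 [0.569 0.297 0.008] [227. 221.]
bucket 0.28 [ 0.504 -0.197  0.134] [428. 244.]
```

Call:
jog_arm --moves '[{"x":-1,"y":0,"z":0,"turn":0},{"x":-4,"y":0,"z":1,"turn":0},{"x":-9,"y":0,"z":2,"turn":0},{"x":-16,"y":0,"z":4,"turn":0},{"x":-23,"y":0,"z":6,"turn":0},{"x":-31,"y":0,"z":7,"turn":0},{"x":-38,"y":0,"z":8,"turn":0},{"x":-45,"y":0,"z":8,"turn":0},{"x":-51,"y":0,"z":8,"turn":0},{"x":-56,"y":0,"z":8,"turn":0},{"x":-59,"y":0,"z":8,"turn":0},{"x":-60,"y":0,"z":8,"turn":0}]'

```text
time_s: 17.77
ee_pos: [0.5029, -0.1984, 0.2066]
ee_rot: [-0.307, 3.126, -0.0]
wrist_force: [-0.1, -0.2, -1.9]
grip_width: 0.0237
```

Call:
jog_arm --moves '[{"x":0,"y":0,"z":0,"turn":0},{"x":0,"y":0,"z":0,"turn":0},{"x":0,"y":0,"z":0,"turn":0}]' --fingers 21

```text
time_s: 18.02
ee_pos: [0.502, -0.1987, 0.2067]
ee_rot: [0.305, -3.127, -0.0]
wrist_force: [0.4, 0.1, -2.4]
grip_width: 0.0238
```

```bash
python3 -c "
from h import *
st()
p=robot.snapshot('wrist')
find(p,['ice0'])
"
```

```text
t 18.02 tcp [ 502.  -198.7  206.7] pan xy [-162.2 -230.4] yaw 11.16 F [ 0.4  0.1 -2.4] T [0.02 0.17 0.03] w 23.8
ice0 0.73 [ 0.614 -0.156  0.156] [344. 355.]
ice0 0.69 [ 0.626 -0.205  0.156] [283. 356.]
ice0 0.66 [ 0.6   -0.182  0.156] [316. 335.]
ice0 0.64 [ 0.614 -0.174  0.152] [322. 347.]
ice0 0.57 [ 0.59  -0.156  0.154] [350. 329.]
ice0 0.43 [ 0.6   -0.203  0.152] [291. 327.]
```

Call:
jog_arm --moves '[{"x":0,"y":0,"z":0,"turn":0},{"x":0,"y":0,"z":0,"turn":0},{"x":0,"y":0,"z":0,"turn":0}]' --fingers 23

```text
time_s: 18.37
ee_pos: [0.5023, -0.1986, 0.2067]
ee_rot: [-0.306, 3.127, 0.0]
wrist_force: [-0.3, 0.2, -1.5]
grip_width: 0.0238
```

```bash
python3 -c "
from h import *
st()
p=robot.snapshot('wrist')
find(p,['ice0'])
t=robot.snapshot('top');b=cv2.imread('pics/top0.png').astype(int)
m=((b[...,2]-b[...,1]>60)).astype(np.uint8);m[:, :360]=0;m[:150]=0
n,l,s,_=cv2.connectedComponentsWithStats(m);i=1+s[1:,4].argmax();print(s[i])
c=np.argwhere(l==i)[:,::-1];w=onplane(t,c,.088)[:,:2];h=cv2.convexHull((w*1e3).astype(np.float32))[:,0]
print('x',h[:,0].min(),h[:,0].max(),'y',h[:,1].min(),h[:,1].max())
"
```

```text
t 18.37 tcp [ 502.3 -198.6  206.7] pan xy [-161.9 -230.4] yaw 11.18 F [-0.3  0.2 -1.5] T [0.02 0.19 0.01] w 23.8
ice0 0.94 [ 0.616 -0.175  0.153] [320. 349.]
ice0 0.83 [ 0.626 -0.202  0.154] [286. 354.]
ice0 0.67 [ 0.603 -0.206  0.152] [286. 329.]
ice0 0.63 [ 0.617 -0.153  0.151] [346. 353.]
ice0 0.56 [ 0.602 -0.186  0.153] [310. 334.]
[ 375  170   79   69 3915]
x 521.1066 693.00916 y -276.39102 -81.51594
```

Call:
jog_arm --moves '[{"x":0,"y":0,"z":0,"turn":0},{"x":0,"y":0,"z":0,"turn":0}]' --fingers 23.6

```text
time_s: 18.68
ee_pos: [0.5023, -0.1986, 0.2066]
ee_rot: [0.306, -3.127, -0.0]
wrist_force: [-0.1, 0.4, -2.5]
grip_width: 0.024
```

```bash
python3 -c "
from h import *
st()
p=robot.snapshot('wrist')
find(p,['ice0'])
"
```

```text
t 18.68 tcp [ 502.3 -198.6  206.6] pan xy [-161.8 -230.4] yaw 11.18 F [-0.1  0.4 -2.5] T [ 0.01  0.14 -0.01] w 24.0
ice0 0.98 [ 0.615 -0.154  0.151] [345. 350.]
ice0 0.81 [ 0.604 -0.182  0.157] [315. 339.]
ice0 0.78 [ 0.628 -0.204  0.154] [283. 356.]
ice0 0.62 [ 0.602 -0.202  0.153] [291. 330.]
ice0 0.62 [ 0.612 -0.172  0.152] [325. 345.]
ice0 0.57 [ 0.593 -0.154  0.153] [351. 330.]
```

Call:
jog_arm --moves '[{"x":0,"y":0,"z":0,"turn":0},{"x":0,"y":0,"z":0,"turn":0}]' --fingers 23.85

```text
time_s: 18.95
ee_pos: [0.5025, -0.1986, 0.2067]
ee_rot: [-0.306, 3.126, -0.0]
wrist_force: [0.4, 0.2, -2.0]
grip_width: 0.024
```

```bash
python3 -c "
from h import *
st()
p=robot.snapshot('wrist')
find(p,['ice0'])
"
```

```text
t 18.95 tcp [ 502.5 -198.6  206.7] pan xy [-161.7 -230.4] yaw 11.19 F [ 0.4  0.2 -2. ] T [0.04 0.11 0.04] w 24.0
ice0 0.68 [ 0.613 -0.17   0.13 ] [326. 328.]
```

```bash
python3 -c "
from h import *
st()
q=robot.snapshot('side');t=robot.snapshot('top')
find(q,['ice0','scoop_nose']);print();find(t,['ice0'])
p=robot.snapshot('wrist');find(p,['ice0'])
w=cv2.resize(p['pixels'][200:400,220:420],None,fx=1.9,fy=1.9)
a=cv2.resize(q['pixels'][190:310,290:410],None,fx=380/120,fy=380/120,interpolation=cv2.INTER_CUBIC)
cv2.imwrite('pics/d1.png',np.hstack([w,a]));st()
"
```

```text
t 19.05 tcp [ 502.3 -198.6  206.7] pan xy [-161.9 -230.4] yaw 11.18 F [ 0.3 -0.4 -2.2] T [ 0.01  0.24 -0.03] w 24.4
ice0 0.63 [ 0.604 -0.186  0.08 ] [359. 256.]
ice0 0.49 [ 0.551 -0.192  0.123] [341. 246.]
ice0 0.4 [ 0.61  -0.22   0.076] [365. 263.]
scoop_nose 0.79 [ 0.504 -0.214  0.14 ] [326. 246.]
scoop_nose 0.72 [ 0.614 -0.226  0.061] [367. 269.]

ice0 0.75 [ 0.562 -0.154  0.099] [406. 221.]
ice0 0.67 [ 0.594 -0.148  0.037] [398. 212.]
ice0 0.53 [ 0.603 -0.178  0.039] [409. 208.]
ice0 0.52 [ 0.614 -0.213  0.036] [422. 205.]
ice0 0.46 [ 0.557 -0.19   0.123] [423. 222.]
ice0 0.45 [ 0.557 -0.154  0.12 ] [408. 222.]
t 19.4 tcp [ 502.4 -198.6  206.7] pan xy [-161.8 -230.4] yaw 11.19 F [ 0.2 -0.1 -1.6] T [ 0.06  0.07 -0.03] w 23.8
```

View pics/d1.png

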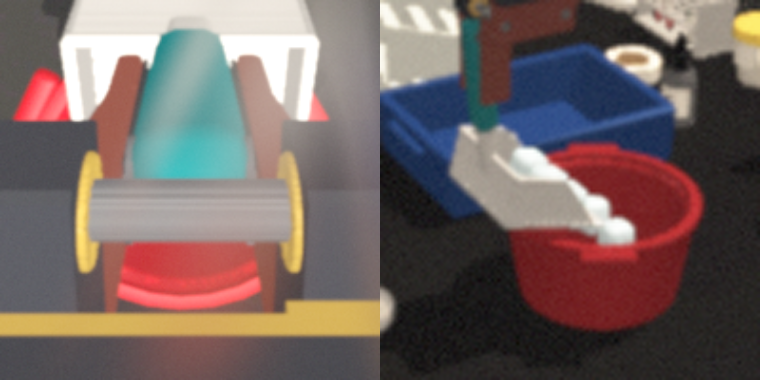

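Call:
jog_arm --moves '[{"x":0,"y":0,"z":0,"turn":0},{"x":0,"y":0,"z":0,"turn":0},{"x":0,"y":0,"z":0,"turn":0},{"x":0,"y":0,"z":0,"turn":0},{"x":0,"y":0,"z":0,"turn":0},{"x":0,"y":0,"z":0,"turn":0}]' --fingers 0

```text
time_s: 19.9
ee_pos: [0.5024, -0.1986, 0.2067]
ee_rot: [-0.306, 3.127, -0.0]
wrist_force: [-0.6, -0.5, -1.4]
grip_width: 0.0234
```

```bash
cat > chk.py <<'E'
from h import *
st()
q=robot.snapshot('side');t=robot.snapshot('top')
find(q,['ice0']);print();find(t,['ice0'])
b=t['pixels'].astype(int);m=((b.min(2)>150)).astype(np.uint8);m[:150]=0;m[260:]=0;m[:,:375]=0;m[:,460:]=0
n,l,s,c=cv2.connectedComponentsWithStats(m)
for i in range(1,n):
    if s[i,4]>8: print('white',s[i],onplane(t,c[i],.036)[0].round(3))
E
python3 chk.py
```

```text
t 19.9 tcp [ 502.4 -198.6  206.7] pan xy [-161.8 -230.4] yaw 11.18 F [-0.6 -0.5 -1.4] T [ 0.05  0.03 -0.02] w 23.4
ice0 0.47 [ 0.615 -0.223  0.059] [367. 269.]

ice0 0.64 [ 0.626 -0.145  0.035] [396. 200.]
ice0 0.6 [ 0.607 -0.22   0.038] [425. 207.]
ice0 0.49 [ 0.644 -0.205  0.04 ] [419. 193.]
ice0 0.43 [ 0.588 -0.152  0.037] [399. 214.]
ice0 0.42 [ 0.616 -0.191  0.037] [414. 204.]
white [391 187  20  18 200] [ 0.638 -0.158  0.036]
white [394 188  45  59 979] [ 0.588 -0.197  0.036]
white [427 234   4   5  17] [ 0.532 -0.227  0.036]
```

Call:
jog_arm --moves '[{"x":0,"y":0,"z":-5,"turn":0},{"x":0,"y":0,"z":-15,"turn":0},{"x":0,"y":0,"z":-27,"turn":0},{"x":0,"y":0,"z":-40,"turn":0},{"x":0,"y":0,"z":-52,"turn":0},{"x":0,"y":0,"z":-60,"turn":0},{"x":0,"y":0,"z":-60,"turn":0}]'

```text
time_s: 20.68
ee_pos: [0.5035, -0.199, 0.269]
ee_rot: [-0.305, 3.123, -0.002]
wrist_force: [-0.3, 0.0, -1.7]
grip_width: 0.0236
```

Call:
jog_arm --moves '[{"x":5,"y":0,"z":0,"turn":0},{"x":20,"y":0,"z":0,"turn":0},{"x":35,"y":0,"z":0,"turn":0},{"x":50,"y":0,"z":0,"turn":0},{"x":55,"y":0,"z":0,"turn":0},{"x":55,"y":0,"z":0,"turn":0}]'

```text
time_s: 21.18
ee_pos: [0.4469, -0.2096, 0.2662]
ee_rot: [0.304, -3.126, -0.001]
wrist_force: [0.3, 0.0, -0.8]
grip_width: 0.0237
```

```bash
python3 chk.py; python3 -c "
from h import *
p=robot.snapshot('wrist');find(p,['ice0'])
t=robot.snapshot('top');r=robot.cut_out(t,'ice0');print([ (x['confidence'].__round__(2),int(x['region'].sum())) for x in r])
find(t,['oil_bottle','tape_roll','petri_dish','bucket'])"
```

```text
t 21.18 tcp [ 446.9 -209.6  266.2] pan xy [-218.4 -230.3] yaw 11.1 F [ 0.3  0.  -0.8] T [0.08 0.03 0.01] w 23.7
ice0 0.6 [ 0.624 -0.157  0.034] [362. 264.]

ice0 0.55 [ 0.649 -0.173  0.035] [406. 191.]
ice0 0.44 [ 0.591 -0.152  0.036] [399. 213.]
white [393 187  18  21 199] [ 0.635 -0.161  0.036]
white [409 188  23  27 315] [ 0.621 -0.204  0.036]
white [394 209  11  11  91] [ 0.588 -0.152  0.036]
white [407 229  47  31 943] [ 0.514 -0.234  0.036]
[(0.68, 100), (0.56, 111)]
oil_bottle 0.61 [0.781 0.085 0.056] [309. 139.]
tape_roll 0.8 [0.785 0.2   0.018] [266. 142.]
petri_dish 0.68 [ 0.404 -0.175  0.017] [408. 286.]
petri_dish 0.24 [ 0.646 -0.199  0.04 ] [416. 192.]
petri_dish 0.18 [ 0.611 -0.202  0.067] [421. 204.]
bucket 0.94 [ 0.612 -0.195  0.063] [418. 204.]
bucket 0.61 [ 0.603 -0.223  0.037] [426. 209.]
```

Call:
jog_arm --moves '[{"x":-3,"y":8,"z":-5,"turn":0},{"x":-10,"y":26,"z":-10,"turn":0},{"x":-20,"y":53,"z":-15,"turn":0},{"x":-31,"y":82,"z":-15,"turn":0},{"x":-42,"y":111,"z":-15,"turn":0.02},{"x":-53,"y":140,"z":-15,"turn":0.04},{"x":-64,"y":169,"z":-15,"turn":0.06},{"x":-75,"y":198,"z":-15,"turn":0.08},{"x":-86,"y":227,"z":-15,"turn":0.1},{"x":-97,"y":256,"z":-15,"turn":0.12},{"x":-108,"y":285,"z":-15,"turn":0.14},{"x":-119,"y":314,"z":-15,"turn":0.16}]'

```text
time_s: 22.78
ee_pos: [0.5041, 0.1242, 0.2822]
ee_rot: [-0.054, 3.141, 0.001]
wrist_force: [0.3, 0.5, -0.7]
grip_width: 0.0237
```

```bash
python3 -c "
from h import *
o=st();M=R.from_rotvec(o['ee_rot']).as_matrix()
print((M.T@(np.array([.533,.2985,.25])-o['ee_pos'])*1e3).round(1),np.arctan2(-M[1,0],-M[0,0]))"
```

```text
t 22.78 tcp [504.1 124.2 282.2] pan xy [-97.   85.8] yaw 1.98 F [ 0.3  0.5 -0.7] T [-0.02  0.06  0.01] w 23.7
[-34.9 173.2  32.3] 0.034553211337645856
```

Call:
jog_arm --moves '[{"x":-5,"y":27,"z":0,"turn":0.01},{"x":-10,"y":53,"z":0,"turn":0.02},{"x":-16,"y":80,"z":0,"turn":0.035},{"x":-22,"y":106,"z":0,"turn":0.035},{"x":-27,"y":131,"z":0,"turn":0.035},{"x":-31,"y":152,"z":0,"turn":0.035},{"x":-34,"y":167,"z":5,"turn":0.035},{"x":-35,"y":173,"z":15,"turn":0.035},{"x":-35,"y":173,"z":20,"turn":0.035},{"x":-35,"y":173,"z":20,"turn":0.035},{"x":-35,"y":173,"z":20,"turn":0.035}]'

```text
time_s: 23.7
ee_pos: [0.533, 0.294, 0.2609]
ee_rot: [-0.003, -3.14, 0.003]
wrist_force: [0.1, -0.3, -0.8]
grip_width: 0.0236
```

```bash
python3 -c "
from h import *
o=st();M=R.from_rotvec(o['ee_rot']).as_matrix()
print((M.T@(np.array([.533,.2985,.156])-o['ee_pos'])*1e3).round(1))
q=robot.snapshot('side')
# scoop side silhouette: pixel extent below the TCP
for th in(-35,-30,-25,-20,-15,-10):
    a=np.radians(-th);pad=o['ee_pos']+[0,0,.019]
    f=lambda x,y,z:pad+np.array([(x+75)*np.cos(a)+(z-115)*np.sin(a),y,-(x+75)*np.sin(a)+(z-115)*np.cos(a)])/1e3*[1,1,1]
    P=[pad+np.array([(x+75)*np.cos(a)+(z-115)*np.sin(a),y,-(x+75)*np.sin(a)+(z-115)*np.cos(a)])/1e3 for x,y,z in((48,-49,1),(48,49,1),(-48,-49,0))]
    print(th,proj(q,P).round(0).tolist())
r=robot.cut_out(q,'scoop')
for x in r[:2]:
    v,u=np.nonzero(x['region']);print(x['confidence'],u.min(),u.max(),v.min(),v.max(),'lowest u',u[v==v.max()].mean(),'right v',v[u==u.max()].mean(),'left v',v[u==u.min()].mean())
"
```

```text
t 23.7 tcp [533.  294.  260.9] pan xy [-35.4 246.7] yaw -0.11 F [ 0.1 -0.3 -0.8] T [ 0.    0.01 -0.01] w 23.6
[-1.000e-01  4.700e+00  1.049e+02]
-35 [[305.0, 185.0], [298.0, 174.0], [281.0, 172.0]]
-30 [[309.0, 183.0], [302.0, 173.0], [284.0, 173.0]]
-25 [[313.0, 181.0], [306.0, 171.0], [287.0, 173.0]]
-20 [[317.0, 179.0], [309.0, 169.0], [290.0, 173.0]]
-15 [[320.0, 177.0], [313.0, 167.0], [293.0, 173.0]]
-10 [[324.0, 174.0], [316.0, 164.0], [296.0, 173.0]]
0.67 284 317 124 174 lowest u 313.5 right v 173.0 left v 126.0
```

Call:
jog_arm --moves '[{"x":0,"y":2.5,"z":5,"turn":0},{"x":0,"y":4.5,"z":18,"turn":0},{"x":0,"y":4.5,"z":34,"turn":0},{"x":0,"y":4.5,"z":50,"turn":0},{"x":0,"y":4.5,"z":60,"turn":0},{"x":0,"y":4.5,"z":65,"turn":0},{"x":0,"y":4.5,"z":70,"turn":0},{"x":0,"y":4.5,"z":75,"turn":0},{"x":0,"y":4.5,"z":80,"turn":0},{"x":0,"y":4.5,"z":84,"turn":0},{"x":0,"y":4.5,"z":84,"turn":0}]'

```text
time_s: 24.72
ee_pos: [0.5329, 0.3004, 0.177]
ee_rot: [0.0, -3.141, 0.001]
wrist_force: [-0.2, -1.3, -0.9]
grip_width: 0.0238
```

```bash
python3 -c "
from h import *
st()"
```

```text
t 24.72 tcp [532.9 300.4 177. ] pan xy [-34.3 253. ] yaw 0.01 F [-0.2 -1.3 -0.9] T [ 0.02  0.07 -0.06] w 23.8
```

Call:
jog_arm --moves '[{"x":0,"y":-2,"z":2,"turn":0},{"x":0,"y":-2,"z":4,"turn":0},{"x":0,"y":-2,"z":7,"turn":0},{"x":0,"y":-2,"z":10,"turn":0},{"x":0,"y":-2,"z":10,"turn":0}]'

```text
time_s: 25.13
ee_pos: [0.5328, 0.2983, 0.167]
ee_rot: [0.0, -3.141, 0.001]
wrist_force: [0.3, -0.7, -2.2]
grip_width: 0.0239
```

```bash
python3 -c "
from h import *
st()"
```

```text
t 25.13 tcp [532.8 298.3 167. ] pan xy [-34.8 251. ] yaw 0.01 F [ 0.3 -0.7 -2.2] T [-0.01  0.06 -0.01] w 23.9
```

Call:
jog_arm --moves '[{"x":0,"y":0,"z":2,"turn":0},{"x":0,"y":0,"z":4,"turn":0},{"x":0,"y":0,"z":6,"turn":0},{"x":0,"y":0,"z":6,"turn":0},{"x":0,"y":0,"z":6,"turn":0}]'

```text
time_s: 25.55
ee_pos: [0.533, 0.2985, 0.1615]
ee_rot: [0.0, -3.141, 0.0]
wrist_force: [0.9, -0.1, -1.9]
grip_width: 0.0236
```

```bash
python3 -c "
from h import *
st()"
```

```text
t 25.55 tcp [533.  298.5 161.5] pan xy [-34.5 251.1] yaw 0.01 F [ 0.9 -0.1 -1.9] T [ 0.03 -0.02  0.05] w 23.6
```

Nearly at the original height, tilt evidently close to 15°. On down the last millimetres.

Call:
jog_arm --moves '[{"x":0,"y":0,"z":2,"turn":0},{"x":0,"y":0,"z":4,"turn":0},{"x":0,"y":0,"z":5,"turn":0},{"x":0,"y":0,"z":5,"turn":0},{"x":0,"y":0,"z":5,"turn":0}]'

```text
time_s: 25.97
ee_pos: [0.5331, 0.2985, 0.1565]
ee_rot: [0.0, -3.141, 0.0]
wrist_force: [-0.4, -0.0, -1.2]
grip_width: 0.024
```

```bash
python3 -c "
from h import *
st()"
```

```text
t 25.97 tcp [533.1 298.5 156.5] pan xy [-34.4 251.1] yaw 0.01 F [-0.4 -0.  -1.2] T [-0.01  0.01  0.03] w 24.0
```

Call:
jog_arm --moves '[{"x":0,"y":0,"z":1,"turn":0},{"x":0,"y":0,"z":2,"turn":0},{"x":0,"y":0,"z":3,"turn":0},{"x":0,"y":0,"z":4,"turn":0},{"x":0,"y":0,"z":4,"turn":0}]'

```text
time_s: 26.38
ee_pos: [0.5331, 0.2985, 0.1524]
ee_rot: [0.0, -3.141, 0.0]
wrist_force: [0.0, -0.3, -0.9]
grip_width: 0.024
```

```bash
python3 -c "
from h import *
o=st()
q=robot.snapshot('side');r=robot.cut_out(q,'scoop')
for x in r[:2]:
    m=x['region'].astype(np.uint8);v,u=np.nonzero(m);print(x['confidence'],u.min(),u.max(),v.min(),v.max())
b=q['pixels'].astype(int);t=((b[...,0]-b[...,2]>25)&(b[...,1]-b[...,2]>25));t[:, :260]=0;t[:,330:]=0;t[:120]=0;t[225:]=0
for v in range(150,215):
    u=np.nonzero(t[v])[0]
    if len(u): print(v,u.min(),u.max(),end='; ')
"
```

```text
t 26.38 tcp [533.1 298.5 152.4] pan xy [-34.5 251. ] yaw 0.01 F [ 0.  -0.3 -0.9] T [ 0.05 -0.01 -0.02] w 24.0
0.92 286 314 157 199
157 286 286; 158 286 287; 159 286 287; 160 286 287; 161 285 287; 162 285 287; 163 286 287; 164 286 287; 165 286 287; 166 286 287; 167 287 287; 168 287 287; 173 288 291; 174 289 291; 175 289 292; 176 289 292; 177 289 291; 211 328 328;
```

```bash
python3 -c "
from h import *
b=cv2.imread('pics/side0.png').astype(int);t=((b[...,0]-b[...,2]>25)&(b[...,1]-b[...,2]>25));t[:, :260]=0;t[:,330:]=0;t[:120]=0;t[225:]=0
for v in range(140,215):
    u=np.nonzero(t[v])[0]
    if len(u): print(v,u.min(),u.max(),end='; ')
q=robot.snapshot('side')
print()
def pts(th,ox,oz,L):
    a=np.radians(th);x,z=-44-.342*L,30+.94*L
    return [ox+(x*np.cos(a)+z*np.sin(a))/1e3,.2985,oz+(-x*np.sin(a)+z*np.cos(a))/1e3]
print('rest: handle base/top',proj(q,[pts(15,.575,.045,L) for L in(35,90,131)]).round(1).tolist())
a=cv2.imread('pics/side0.png')[150:215,265:335];c=q['pixels'][150:215,265:335]
d=cv2.absdiff(a,c).max(2)
for v in range(150,215,2): print(v,''.join('#' if x>40 else '.' for x in d[v-150]))
"
```

```text
151 289 289; 152 288 290; 153 288 290; 154 288 290; 155 287 288; 156 287 288; 157 288 288; 158 288 291; 159 288 292; 160 287 291; 161 287 292; 162 287 292; 163 287 292; 164 287 292; 165 288 292; 166 288 292; 167 288 293; 168 288 293; 169 288 292; 170 289 292; 171 290 293; 172 290 293; 173 290 293; 174 290 293; 175 290 293; 176 290 293; 177 291 293; 178 291 292; 210 329 329; 
rest: handle base/top [[292.1, 178.8], [290.3, 163.8], [288.9, 152.4]]
150 .......................##.###############.............................
152 ....................######################............................
154 ....................################..................................
156 ....................#......###........................................
158 ....................##########........................................
160 .....................#.#######........................................
162 .......................#######........................................
164 .......................#######........................................
166 .......................#######.................
[... 1123 characters left out ...]
.#.......................
198 ...............................................#......................
200 ......................................................................
202 ......................................................................
204 ........................##............................................
206 ......................................................................
208 ......................................................................
210 ......................................................................
212 ......................................................................
214 ......................................................................
```

Call:
jog_arm --moves '[{"x":-2,"y":0,"z":1,"turn":0},{"x":-4,"y":0,"z":2,"turn":0},{"x":-4,"y":0,"z":3,"turn":0},{"x":-4,"y":0,"z":3,"turn":0}]'

```text
time_s: 26.87
ee_pos: [0.5384, 0.2989, 0.1508]
ee_rot: [0.0, 3.139, 0.002]
wrist_force: [0.2, -0.2, 4.4]
grip_width: 0.024
```

```bash
python3 -c "
from h import *
st()"
```

```text
t 26.87 tcp [538.4 298.9 150.8] pan xy [-29.2 250.5] yaw -0.01 F [ 0.2 -0.2  4.4] T [0.09 0.13 0.02] w 24.0
```

Call:
jog_arm --moves '[{"x":0,"y":0,"z":1,"turn":0},{"x":0,"y":0,"z":2,"turn":0},{"x":0,"y":0,"z":2,"turn":0}]'

```text
time_s: 27.12
ee_pos: [0.5391, 0.2992, 0.1505]
ee_rot: [0.001, 3.138, 0.004]
wrist_force: [-2.6, -1.4, 15.4]
grip_width: 0.0236
```

```bash
python3 -c "
from h import *
st()
b=robot.snapshot('side')['pixels'].astype(int);t=((b[...,0]-b[...,2]>25)&(b[...,1]-b[...,2]>25));t[:, :260]=0;t[:,330:]=0;t[:120]=0;t[200:]=0
for v in range(140,200):
    u=np.nonzero(t[v])[0]
    if len(u): print(v,u.min(),u.max(),end='; ')
"
```

```text
t 27.12 tcp [539.1 299.2 150.5] pan xy [-28.4 250.6] yaw -0.03 F [-2.6 -1.4 15.4] T [-0.34  0.83  0.02] w 23.6
157 288 288; 158 288 288; 159 288 288; 160 288 288; 161 287 288; 162 287 288; 163 287 288; 164 288 289; 165 288 289; 166 288 288; 167 288 288; 168 288 289; 173 290 293; 174 290 293; 175 290 293; 176 291 293; 177 291 293; 178 292 292;
```

Call:
jog_arm --moves '[{"x":0,"y":0,"z":-1,"turn":0},{"x":0,"y":0,"z":-2,"turn":0},{"x":0,"y":0,"z":-2,"turn":0}]'

```text
time_s: 27.42
ee_pos: [0.5385, 0.2989, 0.1507]
ee_rot: [0.001, 3.139, 0.002]
wrist_force: [0.1, 0.4, 6.2]
grip_width: 0.0239
```

Call:
jog_arm --moves '[{"x":0,"y":0,"z":0,"turn":0},{"x":0,"y":0,"z":0,"turn":0},{"x":0,"y":0,"z":0,"turn":0},{"x":0,"y":0,"z":0,"turn":0},{"x":0,"y":0,"z":0,"turn":0},{"x":0,"y":0,"z":0,"turn":0},{"x":0,"y":0,"z":0,"turn":0}]' --fingers 70

```text
time_s: 28.0
ee_pos: [0.537, 0.2984, 0.1495]
ee_rot: [0.0, -3.141, 0.0]
wrist_force: [1.0, 0.4, -0.8]
grip_width: 0.0671
```

Call:
jog_arm --moves '[{"x":0,"y":0,"z":-10,"turn":0},{"x":0,"y":0,"z":-30,"turn":0},{"x":0,"y":0,"z":-55,"turn":0},{"x":0,"y":0,"z":-80,"turn":0},{"x":0,"y":0,"z":-105,"turn":0},{"x":30,"y":0,"z":-130,"turn":0},{"x":60,"y":0,"z":-150,"turn":0},{"x":60,"y":0,"z":-150,"turn":0},{"x":60,"y":0,"z":-150,"turn":0}]'

```text
time_s: 28.75
ee_pos: [0.4767, 0.2993, 0.3021]
ee_rot: [-0.003, 3.139, 0.004]
wrist_force: [0.0, -0.2, -0.7]
grip_width: 0.07
```

```bash
python3 chk.py; python3 -c "
from h import *
q=robot.snapshot('side');t=robot.snapshot('top');w=robot.snapshot('wrist')
for n,p in(('side',q),('top',t)):
    a=cv2.imread(f'pics/{n}0.png');d=cv2.absdiff(a,p['pixels']).max(2)>45
    u0,v0,u1,v1=(265,145,335,215) if n=='side' else (185,180,265,255)
    m=d[v0:v1,u0:u1];ys,xs=np.nonzero(m);print(n,'changed px at rest',m.sum(),sorted(zip(xs+u0,ys+v0))[:12])
    b=p['pixels'].astype(int);T=((b[...,0]-b[...,2]>25)&(b[...,1]-b[...,2]>25))[v0:v1,u0:u1]
    b=a.astype(int);T0=((b[...,0]-b[...,2]>25)&(b[...,1]-b[...,2]>25))[v0:v1,u0:u1]
    for k in(T0,T): y,x=np.nonzero(k);print(k.sum(),x.mean()+u0,y.mean()+v0,y.min()+v0,y.max()+v0)
find(t,['oil_bottle','tape_roll','petri_dish','bucket','scoop'])
b=t['pixels'][150:250,285:355].min(2);print('white in pan',(b>150).sum())
cv2.imwrite('pics/end.png',w['pixels'])
"
```

```text
t 28.75 tcp [476.7 299.3 302.1] pan xy [-89.6 262.9] yaw 0.12 F [ 0.  -0.2 -0.7] T [ 0.03 -0.01 -0.04] w 70.0
ice0 0.38 [ 0.605 -0.196  0.063] [360. 263.]

ice0 0.69 [ 0.612 -0.191  0.037] [414. 205.]
ice0 0.56 [ 0.601 -0.222  0.035] [426. 209.]
ice0 0.45 [ 0.643 -0.204  0.044] [419. 193.]
ice0 0.43 [ 0.649 -0.172  0.032] [406. 192.]
ice0 0.39 [ 0.618 -0.148  0.032] [397. 203.]
ice0 0.25 [0.584 0.299 0.048] [224. 213.]
white [393 187  39  28 529] [ 0.627 -0.187  0.036]
white [394 209  12  11  95] [ 0.588 -0.153  0.036]
side changed px at rest 10 [(np.int64(286), np.int64(155)), (np.int64(286), np.int64(156)), (np.int64(287), np.int64(155)), (np.int64(287), np.int64(156)), (np.int64(288), np.int64(173)), (np.int64(289), np.int64(173)), (np.int64(289), np.int64(204)), (np.int64(290), np.int64(204)), (np.int64(292), np.int64(160)), (np.int64(293), np.int64(160))]
117 291.52991452991455 166.7948717948718 151 210
116 291.62068965517244 166.25862068965517 151 213
top changed px at rest 681 [(np.int64(185), np.int64(220)), (np.int64(185), np.int64(221)), (np.int64(185), np.int64(222)), (np.int64(185), np.int64(223)), (np.int64(185), np.int64(224)), (np.int64(185), np.int64(225)), (np.int64(185), np.int64(226)), (np.int64(185), np.int64(227)), (np.int64(185), np.int64(228)), (np.int64(185), np.int64(254)), (np.int64(186), np.int64(220)), (np.int64(186), np.int64(221))]
70 207.25714285714287 226.7 223 230
22 206.13636363636363 223.95454545454544 223 225
oil_bottle 0.62 [0.78  0.084 0.057] [309. 139.]
oil_bottle 0.46 [ 0.645 -0.205  0.039] [419. 193.]
tape_roll 0.83 [0.782 0.201 0.018] [266. 143.]
tape_roll 0.21 [ 0.614 -0.192  0.036] [414. 204.]
petri_dish 0.9 [ 0.403 -0.174  0.016] [408. 286.]
bucket 0.6 [ 0.611 -0.201  0.069] [421. 203.]
scoop 0.85 [0.584 0.3   0.048] [223. 213.]
white in pan 0
```

```bash
python3 -c "
from h import *
print(robot.finish_job())"
```

```text
the job is handed in; nothing more can be done
None
```

I took the scoop from its rest, picked up the ice in one stroke, tipped it into the red bucket and laid the empty scoop back. The job was handed in at about 29 s.

The jog tool cannot tilt the hand, so I changed the scoop's angle by letting it pivot between the fingers. I pressed it on the pan floor to level it and turn its nose up. Over the bucket I eased the grip so it tipped nose-down about 20–30°.

**Last checks**
- **Ice:** the white area in the bucket matches six cubes, and no white shows in the pan. The network itself picked out five cubes in the bucket; the sixth I infer from the area. It also gave one weak hit (0.25) on the scoop, which I took to be the scoop itself.
- **Scoop:** in the side view only about 10 pixels around the rest differ from the start picture. The top view could not confirm this, because the arm hid part of the rest.
- **Bystanders:** the oil bottle, tape roll and petri dish are within about 5 mm of their first readings, which is the network's accuracy.
- **Bucket:** it reads within about 5 mm of its first position. I did not check that it is upright separately; the side picture during the tipping showed it standing.
- **Forces:** the highest wrist force I read was about 32 N, when pressing the scoop's heel on the pan floor.
- **Grip slip:** the handle slid about 5 mm in the grip, so the scoop touched the rest about 5 mm lower than planned. I lowered the hand further until it lay flush.

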